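# Take the left-hand cap off the gas bottle

### The job

Two blue bottles stand on the cellar bench. The orange hexagonal cap with notched corners and an engraved line and arrow has a left-hand thread: unscrew it gently by turning it clockwise seen from above, stopping where the thread ends so that the brass neck does not turn with it, and lift it straight off. Set it down, without dropping it, open end down and flat inside the steel tray; leave the other bottle with the plain cap, and everything else, alone.

Things in the scene. Friction and masses are not known exactly. Their poses are not given: they have to be found in the camera images.
- lh_cap: orange hexagonal plastic cap, 42 mm across flats, 38 mm high, about 90 g, hollow, open below. Corners notched black: left-hand thread. Origin at the centre of its open lower rim, z up, x along the black engraved line on its top, towards the middle of a flat (flats face 0, 60, 120 ... degrees from x). It starts screwed down, rim on the brass collar
- cap_top (a point): centre of the cap's flat top, 38 mm above its rim; a clockwise arrow and the line are engraved here. Clockwise from above, the cap turns level at first (0 to 60 degrees, differing), then rises 5 mm over the next 60. It comes free after 75 to 130 degrees in all (not measured: feel it) and meets a stop 12 degrees later; there, or just before, it lifts straight out
- collar (a point): centre of the top of the gas bottle's brass collar (62 mm diameter, 136 mm above the bench). A black engraved line on its rim, at an unmeasured angle, shows where the cap's line must come for the cap to be free. Anticlockwise a stop is met within 0 to 60 degrees. Pulling up before the cap is free jams it: over 35 N between cap and bottle damages the thread
- post_top (a point): top of the threaded brass post, 22 mm above the collar, 22 mm diameter with ridges to 32 mm; the cap must rise 25 mm in all to clear it. Two steel studs in the cap run under the ridges with 1.6 mm of up-and-down and 1.3 mm of sideways play. The thread turns easily (under 0.03 N m); at a stop the moment about the axis rises to 0.06 to 0.1 N m and the neck yields
- neck (a joint): turn (rad, anticlockwise from above positive, 0 at the start) of the brass neck with collar and post in the gas bottle. It is held by 0.1 N m of friction only: once the cap is driven against a stop, neck and cap turn together. A turn of more than 0.15 rad either way breaks the seal
- gas_bottle: blue steel bottle fixed to the bench, 116 mm diameter, shoulder at 121 mm, on a rubber foot of 128 mm diameter; origin at the centre of its underside, z up. Its brass valve, on its axis, carries the notched cap (top at 174 mm)
- air_bottle: the other bottle, of the same size and blue, fixed, with a plain orange hexagonal cap (no notches, line or arrow), top at 174 mm; not to be touched. Origin at the centre of its underside
- tray: shallow loose steel tray, 150 x 120 x 22 mm outside (x, y, z), walls and floor 4 mm, 0.7 kg; origin at the centre of its underside, z up
- wrench: steel wrench lying on the bench, 180 mm; leave alone
- jam_jar: closed glass jar, 74 mm diameter, 100 mm high; leave alone
- pickle_jar: closed glass jar, 84 mm diameter, 130 mm high; leave alone
- red_dish: red plastic bowl, 120 mm diameter, 40 mm high; leave alone
- brass_adaptor: brass adaptor standing on the bench, 32 mm diameter, 34 mm high; leave alone
- screwdriver: screwdriver lying on the bench; leave alone
Mind the look-alikes: they are no part of the job. Several things have the shape of the tray; the one meant has the colours described above. Several things have the shape of the lh_cap; the one meant has the colours described above.

How it is judged:
By the outcome, as a careful person would: the job done as asked, in the order asked, and still so for the second after the job is handed in, with the robot touching nothing.
It also fails if it takes over 72 s, if anything falls off the work surface, if the arm or the gripper's body presses on something with over 40 N, if the wrist force passes 120 N, or if a joint passes its speed limit or range.

### The arm

A 6-joint arm with a two-finger parallel gripper is mounted at the origin on the work surface. World frame = base frame: x ahead of the robot, y to its left, z up, the work surface at z = 0. Lengths are in m, angles in rad, forces in N, time in s.
With the tool pointing down it reaches from about 0.35 to 0.725 m from the base axis. Payload 4.3 kg.
Tool frame: the origin (TCP) lies between the finger pads; the fingertips stand 25 mm ahead of it and the grasp point (between the pads) lies 6 mm ahead of it; z points along the fingers, y is the line along which they close (so a half turn about z gives the same grasp; the last joint's range is limited). The gripper opens to 85 mm and grips with 20 to 120 N. Pads are 22 mm wide; open, the fingers measure 114 mm over their backs; the gripper's body (76 mm by 85 mm) begins 54 mm behind the grasp point. The pads swing forward as they close: fully open they stand 13 mm farther back than shut.
Start: joints at [-1.215, 0.377, 0.081, 1.274, 0, 1.46], TCP at [0.258, -0.514, 0.256] pointing down, gripper open.
Joint ranges: [-2.72, 2.72], [-0.84, 1.66], [-1.02, 1.22], [-1.77, 2.12], [-1.37, 1.28], [-3.14, 3.14]. Speed limits (rad/s): [2.57, 2.57, 3.14, 3.14, 3.14, 3.14].

### API

Orientations are given as a unit quaternion [x, y, z, w].
In Python, from bench import * gives the robot as it stands.
- The arm moves only by the tool arm_command, never from a script. Its argument "series" is a list of rows, each an object of numbers: "claw": the finger opening in mm, from 0 to 85.4; "dx", "dy", "dz": the shift along the tool's x, y, z in mm; "spin": the turn about the tool's z in degrees. A call has 1 to 8 rows; each row shifts and turns the commanded pose from where the row before left it, along the tool's axes as they then stand; what a row does not reach is not made up. A row lasts 1/8 s, in which the tool goes at most 62.5 mm and 10.7 degrees, less where a joint would pass 70% of its speed; a pose out of reach is approached as far as the arm can. A call is refused whole if a number of a shift passes 62.5 or a number of a turn 10.7, either way. A call with a gripper value outside its range is refused whole. The fingers move at their own pace and stop on an object; the grip force is fixed at half the most. Time passes only in rows, so rows that do not move let the fingers close. It gives the time, the measured TCP pose, the force, the opening and the grip force at its end, in the units of the state.
- read_state(): the state, without advancing time (a new reading comes with each control period).
- grab_frame(name): name is "side" or "top" or "wrist"; returns the picture (480x640x3 uint8, blue, green, red); there is no depth.
- camera_model(name): a dict with "mtx" (3x3 intrinsics, pixels), "dist" ([k1, k2, p1, p2, k3] as OpenCV has them; the pictures are not rectified), "xyz" and "rotation" of the camera in the world. Camera axes: x right, y up, looking along -z (the intrinsics and any distortion apply to the point x, -y, -z); pixel columns grow to the right and rows downward; lengths in m; the calibration is good to about 2 mm. A picture is of the moment at which its call begins: read the wrist's pose just before it. camera_model takes no time and is no camera call; for the wrist camera it gives the pose at the moment of the call.
- finish_job(): hands the job in; it is judged then, once.
Trained networks look in the newest picture that a camera, given by its name, has taken for a name from the list of things; names that differ only in an ending like _2 or _b are one class to them, and where a whole thing is asked for, a point or a joint stands for the part that bears it (a point fixed in the world has none). Each returns a list of dicts, best first, with "conf" (0 to 1); they miss things now and then, are a little off and sometimes report something else, mostly with a low value. They report only what shows in the picture. A call takes as long as a camera call. They do not tell look-alikes from the thing itself.
- outline_of(camera, query): "mask" (480x640 bool, what is visible of it) and "location" ([row, column] in pixels, amid what is visible of it).
The state is a dict: "clock": time; "joint_pos": joint angles; "qvel": joint speeds; "joint_torque": joint torques, N m; "position": TCP position; "orientation": TCP orientation; "ft_force": force on the tool from outside, world axes, zero at the start; "moment": the same for the moment, N m; "gripper_width": finger opening in m; "grip_force": force on a finger pad.
Only numpy, scipy, OpenCV 4.12 (cv2) and the standard library are available. Lean on these libraries where they do the work, as an engineer would, in place of code of your own. Each camera call takes 0.05 s, during which the arm holds its last target. There are 200 camera calls.

## Working session

There is one attempt and no reset: what is moved stays moved. The work goes in short steps, Python scripts to look and compute and a tool call to move; the robot and the scene stay as the last step left them, time stands still between calls to the robot, and variables do not carry over. Pictures are saved under pics/ and viewed, at most 12 in all, crops included, and the job is handed in when it is done.

Besides the shell and the picture viewer there is one more tool, called after ">>>" as name(argument=value, ...), one argument or row to a line, values as JSON. arm_command: Moves the arm, as the interface text tells. Its arguments: {"type":"object","properties":{"series":{"type":"array"}},"required":["series"]}

```bash
mkdir -p pics; ls
cat > h.py <<'E'
from bench import *
import numpy as np, cv2
def ray(cam,px,m=None):
    m=m or camera_model(cam)
    u=cv2.undistortPoints(np.array([[px]],float),np.array(m["mtx"],float),np.array(m["dist"],float))[0,0]
    R=np.array(m["rotation"],float)
    if R.size==4:
        from scipy.spatial.transform import Rotation as Ro; R=Ro.from_quat(R).as_matrix()
    return np.array(m["xyz"]),R@np.array([u[0],-u[1],-1.])
def atz(cam,px,z,m=None):
    o,d=ray(cam,px,m); return o+d*(z-o[2])/d[2]
def proj(cam,P,m=None):
    m=m or camera_model(cam); R=np.array(m["rotation"],float)
    if R.size==4:
        from scipy.spatial.transform import Rotation as Ro; R=Ro.from_quat(R).as_matrix()
    p=(np.atleast_2d(P)-np.array(m["xyz"]))@R; p=p*[1,-1,-1]
    return cv2.projectPoints(p,np.zeros(3),np.zeros(3),np.array(m["mtx"],float),np.array(m["dist"],float))[0][:,0]
E
python3 - <<'E'
from h import *
a=grab_frame("top");b=grab_frame("side")
cv2.imwrite("pics/top0.png",a);cv2.imwrite("pics/side0.png",b)
for n in("top","side"):print(camera_model(n))
print(read_state())
for q in("lh_cap","tray","gas_bottle"):
  for o in outline_of("top",q):print(q,o["conf"],o["location"],o["mask"].sum())
E
```

```text
pics
{'mtx': array([[526.9498984 ,   0.        , 323.86931742],
       [  0.        , 526.9498984 , 239.6622444 ],
       [  0.        ,   0.        ,   1.        ]]), 'dist': array([-0.02764906,  0.        ,  0.        ,  0.        ,  0.        ]), 'xyz': array([ 0.33443547, -0.07732082,  1.83597481]), 'rotation': array([-0.03615728,  0.03908995,  0.71319339, -0.69894193])}
{'mtx': array([[540.62065002,   0.        , 329.26482537],
       [  0.        , 540.62065002, 242.89021067],
       [  0.        ,   0.        ,   1.        ]]), 'dist': array([-0.10572453,  0.        ,  0.        ,  0.        ,  0.        ]), 'xyz': array([0.43447934, 1.09382861, 0.9489932 ]), 'rotation': array([-0.00924877,  0.4670423 ,  0.88326571, -0.04034394])}
{'clock': 0.1, 'joint_pos': array([-1.21528196e+00,  3.77993412e-01,  7.97600415e-02,  1.27438045e+00,
       -5.43975671e-06,  1.46055148e+00]), 'qvel': array([ 0.00130236, -0.00107934,  0.00385802, -0.00220314,  0.0007951 ,
       -0.00117842]), 'joint_torque': array([ 7.74975706e-04, -4.64693999e+01,  2.70581961e+01,  1.19346156e-02,
       -9.57586462e-05, -3.85823469e-06]), 'position': array([ 0.25807811, -0.51323031,  0.25545252]), 'orientation': array([ 9.73005470e-01,  2.30780260e-01, -1.13864510e-04, -9.01591174e-04]), 'ft_force': array([-0.55591828, -0.3715341 , -0.53275908]), 'moment': array([0.0259667 , 0.00536742, 0.01525174]), 'grip_force': 0.0, 'gripper_width': 0.08547512130513096}
lh_cap 0.63 [241.5, 303.4] 169
lh_cap 0.56 [196.0, 317.2] 160
tray 0.91 [302.7, 348.5] 1224
tray 0.81 [291.1, 479.9] 1279
tray 0.55 [232.6, 372.5] 1490
tray 0.34 [247.0, 303.7] 848
gas_bottle 0.72 [251.3, 306.3] 993
```

View pics/top0.png

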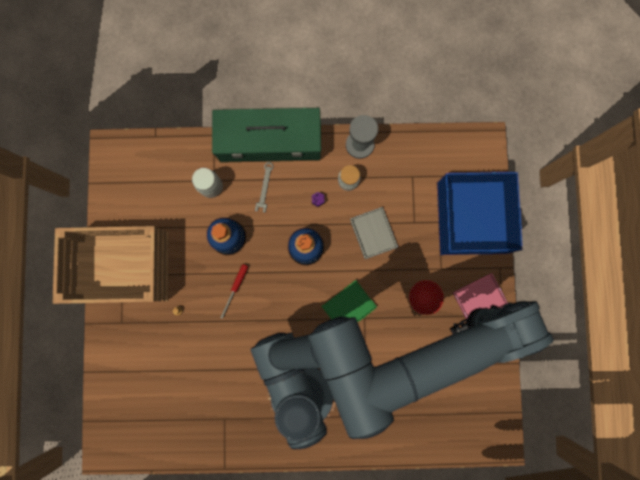

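View pics/side0.png

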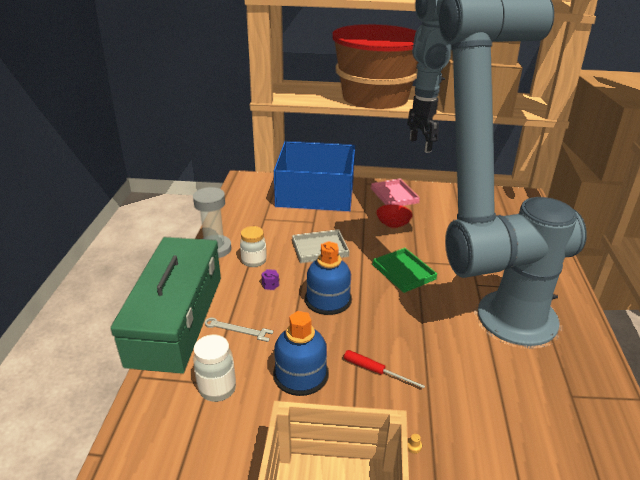

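The top view shows two bottles at (225,235) and (305,244). The right one's cap has dark marks, and the steel (grey) tray is at (373,232). The side view shows notches on the farther cap at (329,253).

Run:
```python
from h import *
a=grab_frame("top")
for px in((303.4,241.5),(221,231)):print(atz("top",px,.174), proj("side",atz("top",px,.174)))
o=[o for o in outline_of("top","tray") if abs(o["location"][1]-372)<8][0]
r=cv2.minAreaRect(np.argwhere(o["mask"])[:,::-1].astype(np.float32));c=cv2.boxPoints(r);print(r)
w=np.array([atz("top",p,.022) for p in c]);print(w,w.mean(0),np.linalg.norm(w[1]-w[0]),np.linalg.norm(w[2]-w[1]))
crop=cv2.resize(a[205:275,190:430],None,fx=3.3,fy=3.3,interpolation=3);cv2.imwrite("pics/c.png",crop)
from scipy.spatial.transform import Rotation as Ro
s=read_state();print(Ro.from_quat(s["orientation"]).as_matrix());m=camera_model("wrist");print(m)
R=Ro.from_quat(s["orientation"]);print(R.inv().apply(m["xyz"]-s["position"]),(R.inv()*Ro.from_quat(m["rotation"])).as_matrix())
```

```text
[ 0.50741352 -0.02103057  0.174     ] [[329.20857589 247.08487289]]
[0.54620764 0.24035796 0.174     ] [[301.17642169 315.65276804]]
((372.5862121582031, 232.96551513671875), (43.8240966796875, 36.39628982543945), 68.19859313964844)
[[ 0.59747606 -0.17060692  0.022     ]
 [ 0.64276173 -0.28971952  0.022     ]
 [ 0.49912858 -0.34151764  0.022     ]
 [ 0.4546767  -0.22319143  0.022     ]] [ 0.54851077 -0.25625888  0.022     ] 0.12743077982691647 0.15268767463198551
[[ 8.93476039e-01  4.49110847e-01 -1.20836949e-04]
 [ 4.49110862e-01 -8.93475978e-01  3.32591184e-04]
 [ 4.14053971e-05 -3.51431440e-04 -9.99999937e-01]]
{'mtx': array([[380.91550812,   0.        , 318.88241301],
       [  0.        , 380.91550812, 241.79430981],
       [  0.        ,   0.        ,   1.        ]]), 'dist': array([-0.06194668,  0.        ,  0.        ,  0.        ,  0.        ]), 'xyz': array([ 0.3263177 , -0.47982299,  0.37445945]), 'rotation': array([-0.12746549,  0.07891798, -0.51895628,  0.84155147])}
[ 0.07605312  0.0003102  -0.11835354] [[-2.21770035e-04  9.55036875e-01  2.96486961e-01]
 [ 9.99999960e-01  1.59140395e-04  2.35373186e-04]
 [ 1.77607020e-04  2.96487002e-01 -9.55036872e-01]]
```

View pics/c.png

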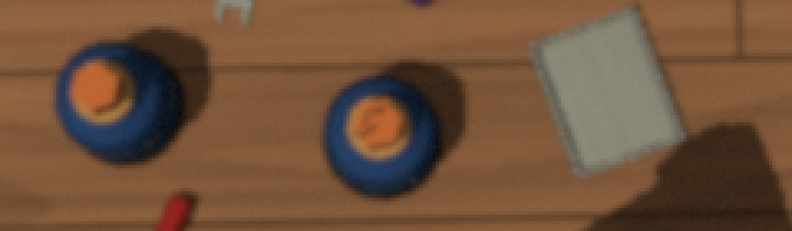

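The middle bottle's cap carries the engraved arrow, so it's the target, at about (0.507,-0.021). The steel tray's centre is at about (0.549,-0.256). I'm moving over the cap now.

>>> arm_command(
  series=[
    {"dx": 37,"dy": -27.3,"dz": -5.6},
    {"dx": 37,"dy": -27.3,"dz": -5.6},
    {"dx": 37,"dy": -27.3,"dz": -5.6},
    {"dx": 37,"dy": -27.3,"dz": -5.6},
    {"dx": 37,"dy": -27.3,"dz": -5.6},
    {"dx": 37,"dy": -27.3,"dz": -5.6},
    {"dx": 37,"dy": -27.3,"dz": -5.6},
    {"dx": 37,"dy": -27.3,"dz": -5.6},
  ],
)

```text
$.series[0]: bad value
```

>>> arm_command(
  series=[
    {"dx": 37,"dy": -27.3},
    {"dx": 37,"dy": -27.3},
    {"dx": 37,"dy": -27.3},
    {"dx": 36.5,"dy": -27.2},
    {"spin": -10.5},
    {"spin": -10.5},
    {"spin": -10.5},
    {"spin": -10.5},
  ],
)

```text
$.series[0]: bad value
```

>>> arm_command(
  series=[
    {"spin": -10.5},
    {"spin": -10.5},
    {"spin": -10.5},
    {"spin": -10.5},
    {"spin": -10.5},
    {"spin": -10.5},
    {"spin": -10.5},
    {"spin": -10.5},
  ],
)

```text
$.series[0]: bad value
```

Run:
```python
from h import *
from scipy.spatial.transform import Rotation as Ro
s=read_state();print(s["clock"],s["position"],s["joint_pos"],s["ft_force"],s["moment"],Ro.from_quat(s["orientation"]).as_matrix()[:,0])
m=camera_model("wrist");a=grab_frame("wrist");cv2.imwrite("pics/w1.png",a)
print(proj("wrist",[[.5074,-.021,.174],[.5074,-.021,.136]],m))
for o in outline_of("wrist","lh_cap"):print(o["conf"],o["location"],atz("wrist",o["location"][::-1],.165,m))
```

```text
0.35 [ 0.25821245 -0.51366276  0.25610288] [-1.21532894e+00  3.77490651e-01  8.06971105e-02  1.27435664e+00
  2.46853615e-06  1.46049376e+00] [0.0566455  0.09480714 0.68961514] [-0.01346     0.03092479  0.04497765] [8.93476039e-01 4.49110862e-01 4.14053971e-05]
[[2611.74134965 3107.73783355]
 [ 586.12611686  585.01645806]]
```

View pics/w1.png

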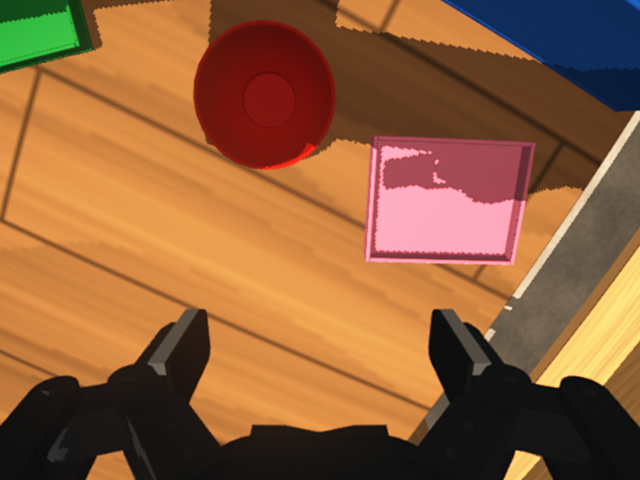

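The move was refused, so the arm is still at the start and the picture shows only the red dish and pink tray. Each row probably needs all its fields.

>>> arm_command(
  series=[
    {"claw": 85,"dx": 37,"dy": -27.3,"dz": -5.6,"spin": 0},
    {"claw": 85,"dx": 37,"dy": -27.3,"dz": -5.6,"spin": 0},
    {"claw": 85,"dx": 37,"dy": -27.3,"dz": -5.6,"spin": 0},
    {"claw": 85,"dx": 37,"dy": -27.3,"dz": -5.6,"spin": 0},
    {"claw": 85,"dx": 37,"dy": -27.3,"dz": -5.6,"spin": 0},
    {"claw": 85,"dx": 37,"dy": -27.3,"dz": -5.6,"spin": 0},
    {"claw": 85,"dx": 37,"dy": -27.3,"dz": -5.6,"spin": 0},
    {"claw": 85,"dx": 37,"dy": -27.3,"dz": -5.6,"spin": 0},
  ],
)

```text
clock: 1.45
position: [0.4252, -0.1843, 0.3015]
orientation: [0.973, 0.231, 0.0, 0.0]
ft_force: [1.3, -0.9, -0.3]
gripper_width: 0.0849
grip_force: 0.0
```

>>> arm_command(
  series=[
    {"claw": 85,"dx": 37,"dy": -27.3,"dz": 0,"spin": 0},
    {"claw": 85,"dx": 37,"dy": -27.3,"dz": 0,"spin": 0},
    {"claw": 85,"dx": 37,"dy": -27.3,"dz": 0,"spin": 0},
    {"claw": 85,"dx": 36.5,"dy": -27.2,"dz": 0,"spin": 0},
    {"claw": 85,"dx": 0,"dy": 0,"dz": 0,"spin": -10.5},
    {"claw": 85,"dx": 0,"dy": 0,"dz": 0,"spin": -10.5},
    {"claw": 85,"dx": 0,"dy": 0,"dz": 0,"spin": -10.5},
    {"claw": 85,"dx": 0,"dy": 0,"dz": 0,"spin": -10.5},
  ],
)

```text
clock: 2.45
position: [0.5074, -0.0219, 0.3012]
orientation: [0.824, 0.567, 0.0, 0.0]
ft_force: [-0.2, 0.1, -0.4]
gripper_width: 0.0847
grip_force: 0.0
```

>>> arm_command(
  series=[
    {"claw": 85,"dx": 0,"dy": 0,"dz": 0,"spin": -10.5},
    {"claw": 85,"dx": 0,"dy": 0,"dz": 0,"spin": -10.5},
    {"claw": 85,"dx": 0,"dy": 0,"dz": 0,"spin": -10.5},
    {"claw": 85,"dx": 0,"dy": 0,"dz": 0,"spin": -10.5},
    {"claw": 85,"dx": 0,"dy": 0,"dz": 0,"spin": -10.5},
    {"claw": 85,"dx": 0,"dy": 0,"dz": 0,"spin": -10.5},
    {"claw": 85,"dx": 0,"dy": 0,"dz": 0,"spin": -10.5},
    {"claw": 85,"dx": 0,"dy": 0,"dz": 0,"spin": -10.5},
  ],
)

```text
clock: 3.45
position: [0.5074, -0.022, 0.3012]
orientation: [0.233, 0.972, -0.0, 0.0]
ft_force: [0.1, 0.3, -0.2]
gripper_width: 0.0849
grip_force: 0.0
```

Run:
```python
from h import *
from scipy.spatial.transform import Rotation as Ro
s=read_state();print(s["clock"],s["position"],s["joint_pos"],s["ft_force"],s["moment"],Ro.from_quat(s["orientation"]).as_matrix()[:,0])
m=camera_model("wrist");a=grab_frame("wrist");cv2.imwrite("pics/w2.png",a)
print(proj("wrist",[[.5074,-.021,.174],[.5074,-.021,.136]],m))
for o in outline_of("wrist","lh_cap"):print(o["conf"],o["location"],atz("wrist",o["location"][::-1],.165,m))
```

```text
3.45 [ 0.50742955 -0.02197465  0.30116806] [-1.68178983e-01  2.30939517e-01 -6.14928672e-03  1.33349907e+00
 -9.57428246e-05  3.02453439e-01] [ 0.09509857  0.251999   -0.18542654] [0.00994287 0.00289242 0.01923367] [-8.91281669e-01  4.53450036e-01 -2.27511510e-04]
[[320.06273969 239.78031345]
 [319.90530602 225.36155499]]
0.97 [341.4, 347.4] [ 0.5918696  -0.04039454  0.165     ]
0.77 [237.5, 319.3] [ 0.50813824 -0.02193935  0.165     ]
0.6 [112.6, 579.6] [0.50930808 0.16915005 0.165     ]
0.37 [190.3, 320.0] [ 0.47883522 -0.00650546  0.165     ]
0.2 [404.5, 293.2] [ 0.62549213 -0.10558523  0.165     ]
```

View pics/w2.png

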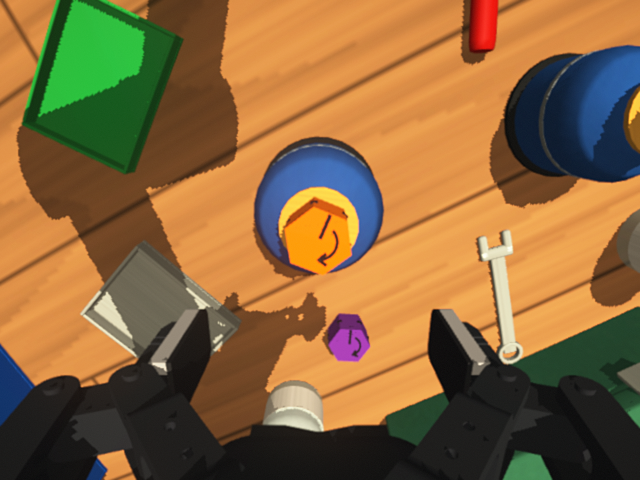

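The notched cap's top is at about (319,238). Its line runs to about (332,215), and a purple decoy cap sits at (348,337). I'm rectifying the top and collar planes so I can read the angles.

Run:
```python
from h import *
m=camera_model("wrist");a=cv2.imread("pics/w2.png")
c=np.array([.5074,-.0215]);out=[]
for z,h in((.174,.03),(.136,.036)):
    W=np.array([[c[0]+h,c[1]+h,z],[c[0]+h,c[1]-h,z],[c[0]-h,c[1]-h,z],[c[0]-h,c[1]+h,z]])
    H=cv2.getPerspectiveTransform(proj("wrist",W,m).astype(np.float32),np.float32([[0,0],[400,0],[400,400],[0,400]]))
    im=cv2.warpPerspective(a,H,(400,400),flags=cv2.INTER_CUBIC)
    cv2.circle(im,(200,200),2,(255,0,0),-1)
    out.append(im)
cv2.imwrite("pics/r.png",np.hstack(out))
```

```text
(no output)
```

View pics/r.png

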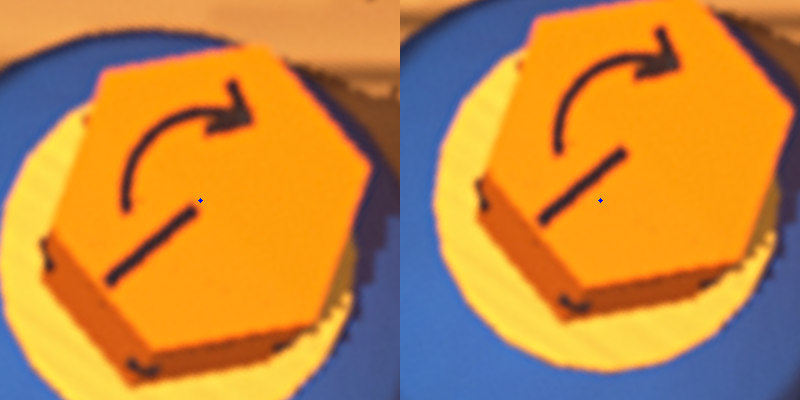

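In the rectified picture the cap centre is at about (0.507,-0.023) and its line points to about 131° in world axes. The collar mark is hidden behind the cap and must lie at 1–56°, so I'm swinging the camera round to that side.

>>> arm_command(
  series=[
    {"claw": 85,"dx": 0,"dy": 0,"dz": 0,"spin": 10.5},
    {"claw": 85,"dx": 0,"dy": 0,"dz": 0,"spin": 10.5},
    {"claw": 85,"dx": 0,"dy": 0,"dz": 0,"spin": 10.5},
    {"claw": 85,"dx": 0,"dy": 0,"dz": 0,"spin": 10.5},
    {"claw": 85,"dx": 0,"dy": 0,"dz": 0,"spin": 10.5},
    {"claw": 85,"dx": 0,"dy": 0,"dz": 0,"spin": 10.5},
    {"claw": 85,"dx": 0,"dy": 0,"dz": 0,"spin": 10.5},
    {"claw": 85,"dx": 0,"dy": 0,"dz": 0,"spin": 10.5},
  ],
)

```text
clock: 4.55
position: [0.5074, -0.022, 0.3011]
orientation: [0.828, 0.56, 0.0, 0.0]
ft_force: [0.5, 1.5, -0.3]
gripper_width: 0.0846
grip_force: 0.0
```

>>> arm_command(
  series=[
    {"claw": 85,"dx": 0,"dy": 0,"dz": 0,"spin": 10.5},
    {"claw": 85,"dx": 0,"dy": 0,"dz": 0,"spin": 10.5},
    {"claw": 85,"dx": 0,"dy": 0,"dz": 0,"spin": 10.5},
    {"claw": 85,"dx": 0,"dy": 0,"dz": 0,"spin": 10.5},
    {"claw": 85,"dx": 0,"dy": 0,"dz": 0,"spin": 0},
  ],
)

```text
clock: 5.18
position: [0.5074, -0.022, 0.3011]
orientation: [0.973, 0.231, 0.0, 0.0]
ft_force: [0.4, -1.2, -0.5]
gripper_width: 0.0851
grip_force: 0.0
```

```bash
cat >> h.py <<'E'
def rect(fn,raw,c=(.5074,-.0225),zs=((.174,.03),(.136,.036))):
    m=camera_model("wrist");a=grab_frame("wrist");cv2.imwrite(raw,a);out=[]
    for z,h in zs:
        W=np.array([[c[0]+h,c[1]+h,z],[c[0]+h,c[1]-h,z],[c[0]-h,c[1]-h,z],[c[0]-h,c[1]+h,z]])
        H=cv2.getPerspectiveTransform(proj("wrist",W,m).astype(np.float32),np.float32([[0,0],[400,0],[400,400],[0,400]]))
        im=cv2.warpPerspective(a,H,(400,400),flags=cv2.INTER_CUBIC)
        cv2.circle(im,(200,200),2,(255,0,0),-1);out.append(im)
    cv2.imwrite(fn,np.hstack(out))
E
python3 - <<'E'
from h import *
s=read_state();print(s["clock"],s["position"],s["joint_pos"])
rect("pics/r2.png","pics/w3.png")
E
```

```text
5.175 [ 0.50742942 -0.02196722  0.30112036] [-1.68179136e-01  2.31026720e-01 -6.15891171e-03  1.33350081e+00
 -6.98958541e-05  2.50798239e+00]
```

View pics/r2.png

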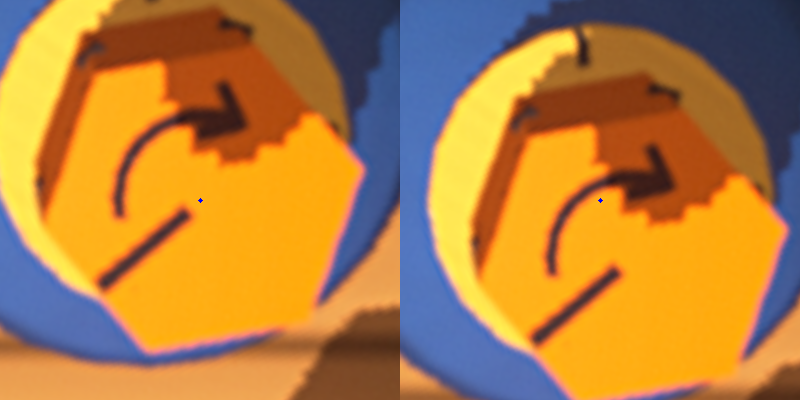

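The collar mark shows at (583,46) in the collar panel, at about 7°. The cap line is at about 130.6°, so it comes free after about 124°. The centre is at about (0.5078,-0.0228). I'm aligning the fingers to the flats (yaw 160.6°) and descending.

>>> arm_command(
  series=[
    {"claw": 85,"dx": 0,"dy": 0.9,"dz": 0,"spin": 0},
    {"claw": 85,"dx": 0,"dy": 0,"dz": 0,"spin": -10.3},
    {"claw": 85,"dx": 0,"dy": 0,"dz": 0,"spin": -10.3},
    {"claw": 85,"dx": 0,"dy": 0,"dz": 0,"spin": -10.3},
    {"claw": 85,"dx": 0,"dy": 0,"dz": 0,"spin": -10.3},
    {"claw": 85,"dx": 0,"dy": 0,"dz": 0,"spin": -10.3},
    {"claw": 85,"dx": 0,"dy": 0,"dz": 0,"spin": -10.3},
    {"claw": 85,"dx": 0,"dy": 0,"dz": 0,"spin": -10.3},
  ],
)

```text
clock: 6.22
position: [0.5079, -0.0228, 0.3011]
orientation: [0.648, 0.761, -0.0, 0.0]
ft_force: [0.6, -1.2, 0.4]
gripper_width: 0.0847
grip_force: 0.0
```

>>> arm_command(
  series=[
    {"claw": 85,"dx": 0,"dy": 0,"dz": 0,"spin": -10.3},
    {"claw": 85,"dx": 0,"dy": 0,"dz": 0,"spin": -10.3},
    {"claw": 85,"dx": 0,"dy": 0,"dz": 0,"spin": -10.3},
    {"claw": 85,"dx": 0,"dy": 0,"dz": 0,"spin": -10.3},
    {"claw": 85,"dx": 0,"dy": 0,"dz": 0,"spin": -10.3},
    {"claw": 85,"dx": 0,"dy": 0,"dz": 0,"spin": -10.3},
    {"claw": 80,"dx": 0,"dy": 0,"dz": 30,"spin": 0},
    {"claw": 75,"dx": 0,"dy": 0,"dz": 30,"spin": 0},
  ],
)

```text
clock: 7.22
position: [0.5083, -0.0229, 0.2408]
orientation: [0.168, 0.986, -0.0, 0.001]
ft_force: [0.2, 0.3, -0.2]
gripper_width: 0.075
grip_force: 0.0
```

>>> arm_command(
  series=[
    {"claw": 70,"dx": 0,"dy": 0,"dz": 30,"spin": 0},
    {"claw": 65,"dx": 0,"dy": 0,"dz": 25,"spin": 0},
    {"claw": 60,"dx": 0,"dy": 0,"dz": 13,"spin": 0},
    {"claw": 56,"dx": 0,"dy": 0,"dz": 5,"spin": 0},
    {"claw": 52,"dx": 0,"dy": 0,"dz": 0,"spin": 0},
    {"claw": 50,"dx": 0,"dy": 0,"dz": 0,"spin": 0},
  ],
)

```text
clock: 7.98
position: [0.5086, -0.0229, 0.1691]
orientation: [0.169, 0.986, -0.0, 0.001]
ft_force: [-0.6, 0.4, -0.6]
gripper_width: 0.0503
grip_force: 0.0
```

```bash
cat >> h.py <<'E'
def st():
    s=read_state()
    x,y,z,w=s["orientation"];print("t%.2f"%s["clock"],np.round(s["position"]*1e3,2),"yaw %.2f"%(np.degrees(2*np.arctan2(y,x))%360),"F",np.round(s["ft_force"],2),"M",np.round(s["moment"],3),"w%.1f g%.0f"%(s["gripper_width"]*1e3,s["grip_force"]),"q6 %.2f"%s["joint_pos"][5])
E
python3 -c "
from h import *
st();rect('pics/r3.png','pics/w4.png')"
```

```text
t7.97 [508.63 -22.93 169.09] yaw 160.59 F [-0.56  0.42 -0.62] M [0.001 0.042 0.016] w50.3 g0 q6 0.17
```

View pics/w4.png

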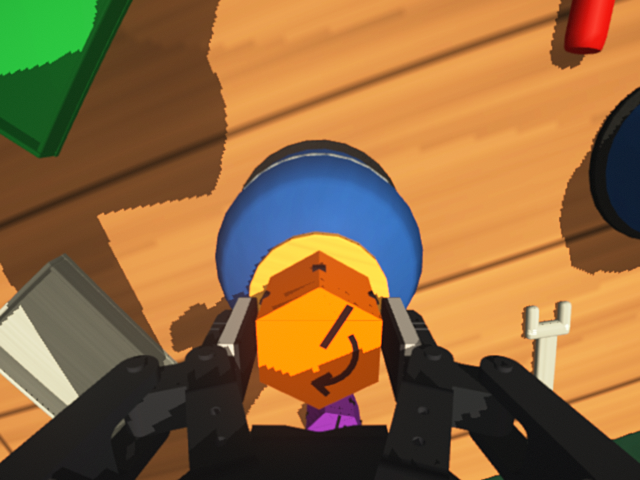

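The picture shows the cap centred between the pads (flats at columns 257 and 380, pads at 252 and 385) and parallel to them. I'll trim x slightly and close.

>>> arm_command(
  series=[
    {"claw": 48,"dx": 0.6,"dy": -0.2,"dz": 0,"spin": 0},
    {"claw": 44,"dx": 0,"dy": 0,"dz": 0,"spin": 0},
    {"claw": 42,"dx": 0,"dy": 0,"dz": 0,"spin": 0},
    {"claw": 36,"dx": 0,"dy": 0,"dz": 0,"spin": 0},
    {"claw": 36,"dx": 0,"dy": 0,"dz": 0,"spin": 0},
    {"claw": 36,"dx": 0,"dy": 0,"dz": 0,"spin": 0},
  ],
)

```text
clock: 8.78
position: [0.5075, -0.0227, 0.1685]
orientation: [0.169, 0.986, 0.0, 0.0]
ft_force: [-0.6, 0.0, 4.8]
gripper_width: 0.041
grip_force: 60.7
```

```bash
python3 -c "
from h import *
st()"
```

```text
t8.78 [507.45 -22.74 168.48] yaw 160.59 F [-0.56  0.04  4.82] M [0.181 0.169 0.016] w41.0 g61 q6 0.17
```

>>> arm_command(
  series=[
    {"claw": 36,"dx": 0,"dy": 0,"dz": -0.5,"spin": 0},
    {"claw": 36,"dx": 0,"dy": 0,"dz": -0.3,"spin": 1},
    {"claw": 36,"dx": 0,"dy": 0,"dz": 0,"spin": 2},
    {"claw": 36,"dx": 0,"dy": 0,"dz": 0,"spin": 3},
    {"claw": 36,"dx": 0,"dy": 0,"dz": 0,"spin": 0},
  ],
)

```text
clock: 9.4
position: [0.5069, -0.0228, 0.1686]
orientation: [0.22, 0.975, -0.0, -0.0]
ft_force: [-0.8, -0.5, -1.2]
gripper_width: 0.0407
grip_force: 60.5
```

```bash
python3 -c "
from h import *
st()"
```

```text
t9.40 [506.88 -22.83 168.56] yaw 154.57 F [-0.81 -0.52 -1.15] M [-0.016 -0.016 -0.005] w40.7 g60 q6 0.27
```

The load is now just the cap's weight. I'm turning it level.

>>> arm_command(
  series=[
    {"claw": 36,"dx": 0,"dy": 0,"dz": 0,"spin": 4},
    {"claw": 36,"dx": 0,"dy": 0,"dz": 0,"spin": 4},
    {"claw": 36,"dx": 0,"dy": 0,"dz": 0,"spin": 4},
    {"claw": 36,"dx": 0,"dy": 0,"dz": 0,"spin": 4},
    {"claw": 36,"dx": 0,"dy": 0,"dz": 0,"spin": 0},
  ],
)

```text
clock: 10.02
position: [0.5069, -0.0228, 0.1686]
orientation: [0.353, 0.936, -0.0, -0.0]
ft_force: [0.6, 0.3, -0.8]
gripper_width: 0.0408
grip_force: 60.5
```

```bash
python3 -c "
from h import *
st()"
```

```text
t10.03 [506.89 -22.83 168.57] yaw 138.64 F [ 0.6   0.25 -0.75] M [-0.026  0.035  0.033] w40.8 g61 q6 0.55
```

>>> arm_command(
  series=[
    {"claw": 36,"dx": 0,"dy": 0,"dz": 0,"spin": 4},
    {"claw": 36,"dx": 0,"dy": 0,"dz": 0,"spin": 4},
    {"claw": 36,"dx": 0,"dy": 0,"dz": 0,"spin": 4},
    {"claw": 36,"dx": 0,"dy": 0,"dz": 0,"spin": 0},
  ],
)

```text
clock: 10.52
position: [0.507, -0.0228, 0.1687]
orientation: [0.449, 0.894, -0.0, -0.0]
ft_force: [-0.5, -0.5, -0.5]
gripper_width: 0.041
grip_force: 60.5
```

```bash
python3 -c "
from h import *
st()"
```

```text
t10.53 [507.01 -22.8  168.69] yaw 126.69 F [-0.53 -0.46 -0.53] M [ 0.008 -0.024  0.018] w41.0 g61 q6 0.76
```

>>> arm_command(
  series=[
    {"claw": 36,"dx": 0,"dy": 0,"dz": 0,"spin": 3},
    {"claw": 36,"dx": 0,"dy": 0,"dz": 0,"spin": 3},
    {"claw": 36,"dx": 0,"dy": 0,"dz": 0,"spin": 0},
  ],
)

```text
clock: 10.9
position: [0.5071, -0.0228, 0.1688]
orientation: [0.495, 0.869, -0.0, -0.0]
ft_force: [0.5, 0.1, -1.2]
gripper_width: 0.0413
grip_force: 60.5
```

```bash
python3 -c "
from h import *
st()"
```

```text
t10.90 [507.09 -22.79 168.77] yaw 120.71 F [ 0.49  0.1  -1.17] M [-0.052 -0.041  0.06 ] w41.3 g61 q6 0.87
```

>>> arm_command(
  series=[
    {"claw": 36,"dx": 0,"dy": 0,"dz": 0,"spin": 3},
    {"claw": 36,"dx": 0,"dy": 0,"dz": 0,"spin": 3},
    {"claw": 36,"dx": 0,"dy": 0,"dz": 0,"spin": 0},
  ],
)

```text
clock: 11.28
position: [0.5072, -0.0228, 0.1689]
orientation: [0.539, 0.842, -0.0, 0.0]
ft_force: [0.5, 0.4, -0.9]
gripper_width: 0.0413
grip_force: 60.5
```

```bash
python3 -c "
from h import *
st()"
```

```text
t11.28 [507.17 -22.77 168.85] yaw 114.71 F [ 0.45  0.38 -0.86] M [ 0.051 -0.002  0.016] w41.3 g61 q6 0.97
```

>>> arm_command(
  series=[
    {"claw": 36,"dx": 0,"dy": 0,"dz": 0,"spin": 3},
    {"claw": 36,"dx": 0,"dy": 0,"dz": 0,"spin": 3},
    {"claw": 36,"dx": 0,"dy": 0,"dz": 0,"spin": 0},
  ],
)

```text
clock: 11.65
position: [0.5072, -0.0228, 0.1689]
orientation: [0.583, 0.813, -0.0, 0.0]
ft_force: [0.4, 0.4, -0.6]
gripper_width: 0.0407
grip_force: 60.5
```

```bash
python3 -c "
from h import *
st()"
```

```text
t11.65 [507.18 -22.79 168.85] yaw 108.71 F [ 0.41  0.44 -0.64] M [-0.015  0.01   0.029] w40.7 g61 q6 1.07
```

>>> arm_command(
  series=[
    {"claw": 36,"dx": 0,"dy": 0,"dz": 0,"spin": 3},
    {"claw": 36,"dx": 0,"dy": 0,"dz": 0,"spin": 0},
  ],
)

```text
clock: 11.9
position: [0.5072, -0.0228, 0.1689]
orientation: [0.604, 0.797, -0.0, 0.0]
ft_force: [0.4, 0.3, -1.6]
gripper_width: 0.0413
grip_force: 60.5
```

```bash
python3 -c "
from h import *
st()"
```

```text
t11.90 [507.22 -22.78 168.88] yaw 105.71 F [ 0.44  0.28 -1.58] M [-0.012 -0.009 -0.003] w41.3 g61 q6 1.13
```

>>> arm_command(
  series=[
    {"claw": 36,"dx": 0,"dy": 0,"dz": -0.2,"spin": 3},
    {"claw": 36,"dx": 0,"dy": 0,"dz": -0.2,"spin": 3},
    {"claw": 36,"dx": 0,"dy": 0,"dz": 0,"spin": 0},
  ],
)

```text
clock: 12.28
position: [0.5072, -0.0228, 0.1693]
orientation: [0.645, 0.764, -0.0, 0.0]
ft_force: [0.6, 0.6, -0.9]
gripper_width: 0.0407
grip_force: 60.5
```

```bash
python3 -c "
from h import *
st()"
```

```text
t12.28 [507.22 -22.77 169.29] yaw 99.71 F [ 0.62  0.61 -0.92] M [-0.021 -0.    -0.008] w40.7 g61 q6 1.23
```

>>> arm_command(
  series=[
    {"claw": 36,"dx": 0,"dy": 0,"dz": -0.2,"spin": 3},
    {"claw": 36,"dx": 0,"dy": 0,"dz": -0.2,"spin": 3},
    {"claw": 36,"dx": 0,"dy": 0,"dz": 0,"spin": 0},
  ],
)

```text
clock: 12.65
position: [0.5072, -0.0228, 0.1697]
orientation: [0.684, 0.73, -0.0, 0.0]
ft_force: [0.6, -0.2, -0.5]
gripper_width: 0.0414
grip_force: 60.5
```

```bash
python3 -c "
from h import *
st()"
```

```text
t12.65 [507.21 -22.78 169.69] yaw 93.71 F [ 0.59 -0.16 -0.46] M [-0.001  0.042 -0.009] w41.4 g61 q6 1.34
```

>>> arm_command(
  series=[
    {"claw": 36,"dx": 0,"dy": 0,"dz": -0.25,"spin": 3},
    {"claw": 36,"dx": 0,"dy": 0,"dz": -0.25,"spin": 3},
    {"claw": 36,"dx": 0,"dy": 0,"dz": 0,"spin": 0},
  ],
)

```text
clock: 13.02
position: [0.5072, -0.0228, 0.1702]
orientation: [0.721, 0.693, 0.0, 0.0]
ft_force: [-0.1, 0.3, -1.0]
gripper_width: 0.0411
grip_force: 60.5
```

```bash
python3 -c "
from h import *
st()"
```

```text
t13.03 [507.24 -22.78 170.21] yaw 87.71 F [-0.15  0.32 -1.04] M [ 0.034 -0.013 -0.045] w41.1 g61 q6 1.44
```

>>> arm_command(
  series=[
    {"claw": 36,"dx": 0,"dy": 0,"dz": -0.25,"spin": 3},
    {"claw": 36,"dx": 0,"dy": 0,"dz": -0.25,"spin": 3},
    {"claw": 36,"dx": 0,"dy": 0,"dz": 0,"spin": 0},
  ],
)

```text
clock: 13.4
position: [0.5072, -0.0228, 0.1707]
orientation: [0.756, 0.654, -0.0, 0.0]
ft_force: [-0.3, -0.9, -1.9]
gripper_width: 0.0408
grip_force: 60.5
```

```bash
python3 -c "
from h import *
st()"
```

```text
t13.40 [507.23 -22.76 170.68] yaw 81.71 F [-0.32 -0.88 -1.91] M [ 0.01   0.006 -0.014] w40.8 g61 q6 1.55
```

>>> arm_command(
  series=[
    {"claw": 36,"dx": 0,"dy": 0,"dz": -0.25,"spin": 3},
    {"claw": 36,"dx": 0,"dy": 0,"dz": -0.25,"spin": 3},
    {"claw": 36,"dx": 0,"dy": 0,"dz": 0,"spin": 0},
  ],
)

```text
clock: 13.78
position: [0.5072, -0.0228, 0.1712]
orientation: [0.79, 0.614, -0.0, 0.0]
ft_force: [-0.4, -0.8, -1.6]
gripper_width: 0.0409
grip_force: 60.5
```

```bash
python3 -c "
from h import *
st()"
```

```text
t13.78 [507.2  -22.78 171.18] yaw 75.71 F [-0.39 -0.81 -1.55] M [ 0.019  0.055 -0.002] w40.9 g61 q6 1.65
```

>>> arm_command(
  series=[
    {"claw": 36,"dx": 0,"dy": 0,"dz": -0.25,"spin": 3},
    {"claw": 36,"dx": 0,"dy": 0,"dz": -0.25,"spin": 3},
    {"claw": 36,"dx": 0,"dy": 0,"dz": 0,"spin": 0},
  ],
)

```text
clock: 14.15
position: [0.5072, -0.0228, 0.1717]
orientation: [0.821, 0.572, 0.0, 0.0]
ft_force: [0.4, 0.2, -0.7]
gripper_width: 0.0411
grip_force: 60.5
```

```bash
python3 -c "
from h import *
st()"
```

```text
t14.15 [507.23 -22.78 171.7 ] yaw 69.71 F [ 0.43  0.19 -0.66] M [0.035 0.004 0.02 ] w41.1 g61 q6 1.76
```

>>> arm_command(
  series=[
    {"claw": 36,"dx": 0,"dy": 0,"dz": -0.25,"spin": 3},
    {"claw": 36,"dx": 0,"dy": 0,"dz": -0.25,"spin": 3},
    {"claw": 36,"dx": 0,"dy": 0,"dz": 0,"spin": 0},
  ],
)

```text
clock: 14.52
position: [0.5072, -0.0228, 0.1722]
orientation: [0.849, 0.528, 0.0, 0.0]
ft_force: [0.6, -1.0, -1.4]
gripper_width: 0.041
grip_force: 60.5
```

```bash
python3 -c "
from h import *
st()"
```

```text
t14.53 [507.21 -22.78 172.19] yaw 63.71 F [ 0.64 -0.99 -1.36] M [ 0.012  0.016 -0.04 ] w41.0 g61 q6 1.86
```

>>> arm_command(
  series=[
    {"claw": 36,"dx": 0,"dy": 0,"dz": -0.25,"spin": 3},
    {"claw": 36,"dx": 0,"dy": 0,"dz": -0.25,"spin": 3},
    {"claw": 36,"dx": 0,"dy": 0,"dz": 0,"spin": 0},
  ],
)

```text
clock: 14.9
position: [0.5072, -0.0228, 0.1727]
orientation: [0.876, 0.483, 0.0, 0.0]
ft_force: [-0.0, -0.6, -0.0]
gripper_width: 0.041
grip_force: 60.5
```

```bash
python3 -c "
from h import *
st()"
```

```text
t14.90 [507.22 -22.77 172.69] yaw 57.71 F [-0.01 -0.65 -0.02] M [ 0.038 -0.017  0.002] w41.0 g61 q6 1.96
```

>>> arm_command(
  series=[
    {"claw": 36,"dx": 0,"dy": 0,"dz": -0.25,"spin": 3},
    {"claw": 36,"dx": 0,"dy": 0,"dz": -0.25,"spin": 3},
    {"claw": 36,"dx": 0,"dy": 0,"dz": 0,"spin": 0},
  ],
)

```text
clock: 15.28
position: [0.5072, -0.0228, 0.1732]
orientation: [0.9, 0.436, 0.0, 0.0]
ft_force: [0.2, 0.5, -0.9]
gripper_width: 0.0409
grip_force: 60.5
```

```bash
python3 -c "
from h import *
st()"
```

```text
t15.28 [507.22 -22.76 173.2 ] yaw 51.71 F [ 0.16  0.49 -0.85] M [-0.027  0.043 -0.019] w40.9 g61 q6 2.07
```

>>> arm_command(
  series=[
    {"claw": 36,"dx": 0,"dy": 0,"dz": -0.25,"spin": 3},
    {"claw": 36,"dx": 0,"dy": 0,"dz": 0,"spin": 3},
    {"claw": 36,"dx": 0,"dy": 0,"dz": 0,"spin": 0},
  ],
)

```text
clock: 15.65
position: [0.5072, -0.0228, 0.1734]
orientation: [0.921, 0.388, 0.0, 0.0]
ft_force: [1.2, 0.8, -1.1]
gripper_width: 0.0408
grip_force: 60.5
```

```bash
python3 -c "
from h import *
st()"
```

```text
t15.65 [507.19 -22.77 173.44] yaw 45.71 F [ 1.16  0.76 -1.11] M [0.018 0.002 0.068] w40.8 g61 q6 2.17
```

>>> arm_command(
  series=[
    {"claw": 36,"dx": 0,"dy": 0,"dz": 0,"spin": 3},
    {"claw": 36,"dx": 0,"dy": 0,"dz": 0,"spin": 3},
    {"claw": 36,"dx": 0,"dy": 0,"dz": 0,"spin": 0},
  ],
)

```text
clock: 16.02
position: [0.5072, -0.0228, 0.1734]
orientation: [0.941, 0.34, -0.0, 0.0]
ft_force: [0.1, -0.1, -1.8]
gripper_width: 0.041
grip_force: 60.5
```

```bash
python3 -c "
from h import *
st()"
```

```text
t16.02 [507.16 -22.77 173.4 ] yaw 39.71 F [ 0.07 -0.07 -1.82] M [-0.02   0.031 -0.016] w41.0 g61 q6 2.28
```

>>> arm_command(
  series=[
    {"claw": 36,"dx": 0,"dy": 0,"dz": 0,"spin": 3},
    {"claw": 36,"dx": 0,"dy": 0,"dz": 0,"spin": 3},
    {"claw": 36,"dx": 0,"dy": 0,"dz": 0,"spin": 0},
  ],
)

```text
clock: 16.4
position: [0.5072, -0.0227, 0.1734]
orientation: [0.957, 0.29, -0.0, 0.0]
ft_force: [-0.5, -0.0, -0.5]
gripper_width: 0.0411
grip_force: 60.5
```

```bash
python3 -c "
from h import *
st();M=[]
rect('pics/r4.png','pics/w5.png',zs=((.1787,.03),(.136,.036)));st();grab_frame('side');st()"
```

```text
t16.40 [507.19 -22.75 173.41] yaw 33.71 F [-0.51 -0.02 -0.53] M [-0.002 -0.004  0.052] w41.1 g61 q6 2.38
t16.45 [507.21 -22.77 173.45] yaw 33.71 F [-0.07 -0.12 -0.11] M [ 0.01  -0.021  0.017] w40.7 g61 q6 2.38
t16.50 [507.21 -22.78 173.44] yaw 33.69 F [-0.33  0.3  -1.32] M [-0.025 -0.026  0.013] w41.1 g61 q6 2.38
```

View pics/r4.png

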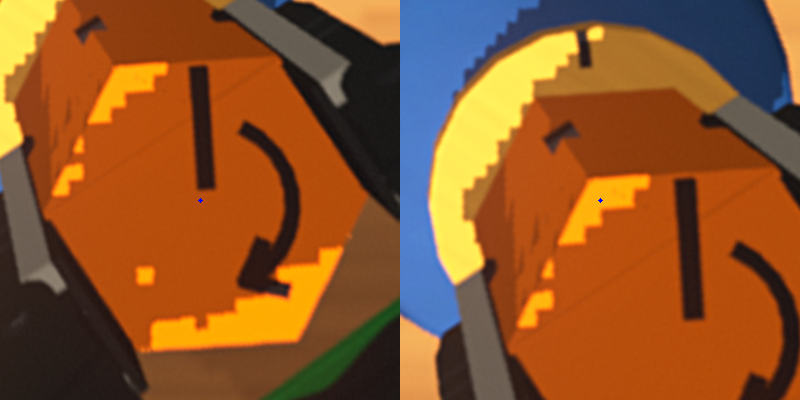

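The collar mark at (584,47) is still at about 6.5°, so the neck hasn't turned. The cap line is at about 3.5°, just past the mark and well short of the stop. I'll add 1.5° and start a gentle lift.

>>> arm_command(
  series=[
    {"claw": 36,"dx": 0,"dy": 0,"dz": 0,"spin": 1.5},
    {"claw": 36,"dx": 0,"dy": 0,"dz": -0.4,"spin": 0},
    {"claw": 36,"dx": 0,"dy": 0,"dz": -0.4,"spin": 0},
    {"claw": 36,"dx": 0,"dy": 0,"dz": 0,"spin": 0},
  ],
)

```text
clock: 17.0
position: [0.5073, -0.0228, 0.1743]
orientation: [0.961, 0.276, 0.0, 0.0]
ft_force: [0.3, 0.5, -0.6]
gripper_width: 0.0409
grip_force: 60.5
```

>>> arm_command(
  series=[
    {"claw": 36,"dx": 0,"dy": 0,"dz": -0.4,"spin": 0},
    {"claw": 36,"dx": 0,"dy": 0,"dz": -0.4,"spin": 0},
    {"claw": 36,"dx": 0,"dy": 0,"dz": 0,"spin": 0},
  ],
)

```text
clock: 17.38
position: [0.5073, -0.0228, 0.1751]
orientation: [0.961, 0.276, 0.0, 0.0]
ft_force: [0.6, 1.0, -0.6]
gripper_width: 0.0405
grip_force: 60.5
```

>>> arm_command(
  series=[
    {"claw": 36,"dx": 0,"dy": 0,"dz": -0.4,"spin": 0},
    {"claw": 36,"dx": 0,"dy": 0,"dz": -0.4,"spin": 0},
    {"claw": 36,"dx": 0,"dy": 0,"dz": 0,"spin": 0},
  ],
)

```text
clock: 17.75
position: [0.5072, -0.0228, 0.1759]
orientation: [0.961, 0.276, 0.0, 0.0]
ft_force: [0.2, -0.3, -0.3]
gripper_width: 0.0412
grip_force: 60.5
```

There's no pulling force, so the cap is free. I'm lifting it straight out.

>>> arm_command(
  series=[
    {"claw": 36,"dx": 0,"dy": 0,"dz": -2,"spin": 0},
    {"claw": 36,"dx": 0,"dy": 0,"dz": -3,"spin": 0},
    {"claw": 36,"dx": 0,"dy": 0,"dz": -4,"spin": 0},
    {"claw": 36,"dx": 0,"dy": 0,"dz": -4,"spin": 0},
    {"claw": 36,"dx": 0,"dy": 0,"dz": -4,"spin": 0},
  ],
)

```text
clock: 18.38
position: [0.5073, -0.0228, 0.1932]
orientation: [0.961, 0.276, 0.0, 0.0]
ft_force: [0.3, -0.8, -1.1]
gripper_width: 0.041
grip_force: 60.5
```

>>> arm_command(
  series=[
    {"claw": 36,"dx": 0,"dy": 0,"dz": -6,"spin": 0},
    {"claw": 36,"dx": 0,"dy": 0,"dz": -8,"spin": 0},
    {"claw": 36,"dx": 0,"dy": 0,"dz": -10,"spin": 0},
    {"claw": 36,"dx": 0,"dy": 0,"dz": -10,"spin": 0},
    {"claw": 36,"dx": 0,"dy": 0,"dz": 0,"spin": 0},
  ],
)

```text
clock: 19.0
position: [0.508, -0.0229, 0.2281]
orientation: [0.961, 0.276, 0.001, 0.001]
ft_force: [0.0, -0.1, -0.8]
gripper_width: 0.041
grip_force: 60.5
```

```bash
python3 -c "
from h import *
st()
s=read_state();R=np.array([.5485,-.256])-s['position'][:2];y=np.radians(32.2)
print('dx',1e3*(R@[np.cos(y),np.sin(y)]),'dy',1e3*(R@[np.sin(y),-np.cos(y)]))"
```

```text
t19.00 [508.   -22.89 228.08] yaw 32.09 F [ 0.02 -0.11 -0.81] M [-0.075  0.001 -0.022] w41.0 g61 q6 2.41
dx -89.95166428945365 dy 218.83902327514093
```

>>> arm_command(
  series=[
    {"claw": 36,"dx": -11.2,"dy": 27.4,"dz": 0,"spin": 0},
    {"claw": 36,"dx": -11.2,"dy": 27.4,"dz": 0,"spin": 0},
    {"claw": 36,"dx": -11.2,"dy": 27.4,"dz": 0,"spin": 0},
    {"claw": 36,"dx": -11.2,"dy": 27.4,"dz": 0,"spin": 0},
    {"claw": 36,"dx": -11.2,"dy": 27.4,"dz": 0,"spin": 0},
    {"claw": 36,"dx": -11.2,"dy": 27.4,"dz": 0,"spin": 0},
    {"claw": 36,"dx": -11.2,"dy": 27.4,"dz": 0,"spin": 0},
    {"claw": 36,"dx": -11.2,"dy": 27.4,"dz": 0,"spin": 0},
  ],
)

```text
clock: 20.0
position: [0.5477, -0.2569, 0.2264]
orientation: [0.961, 0.276, -0.0, -0.0]
ft_force: [0.6, -0.3, -0.6]
gripper_width: 0.0407
grip_force: 60.7
```

>>> arm_command(
  series=[
    {"claw": 36,"dx": 0,"dy": 0,"dz": 0,"spin": 6.2},
    {"claw": 36,"dx": 0,"dy": 0,"dz": 0,"spin": 6.2},
    {"claw": 36,"dx": 0,"dy": 0,"dz": 30,"spin": 0},
    {"claw": 36,"dx": 0,"dy": 0,"dz": 30,"spin": 0},
    {"claw": 36,"dx": 0,"dy": 0,"dz": 0,"spin": 0},
  ],
)

```text
clock: 20.62
position: [0.5456, -0.2549, 0.164]
orientation: [0.985, 0.171, -0.002, -0.002]
ft_force: [-0.1, -0.2, -0.7]
gripper_width: 0.0407
grip_force: 60.8
```

```bash
python3 -c "
from h import *
st();m=camera_model('wrist');a=grab_frame('wrist');p=read_state()['position']
y=np.radians(19.8);ex=np.array([np.cos(y),np.sin(y),0]);ey=np.array([-np.sin(y),np.cos(y),0]);c=np.array([.5485,-.256,.022])
q=np.array([c+sx*ex*.075+sy*ey*.06 for sx,sy in((1,1),(1,-1),(-1,-1),(-1,1))])
cv2.polylines(a,[proj('wrist',q,m).round().astype(int)],True,(255,0,255),1)
cv2.imwrite('pics/w6.png',a)"
```

```text
t20.62 [ 545.65 -254.86  163.97] yaw 19.69 F [-0.14 -0.16 -0.71] M [ 0.016  0.039 -0.035] w40.7 g61 q6 2.26
```

View pics/w6.png

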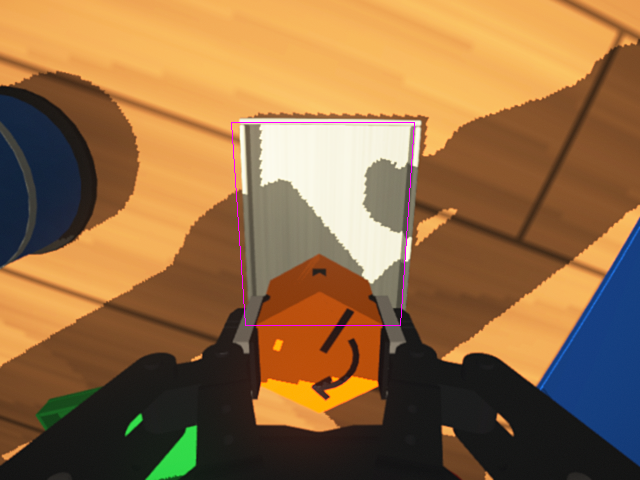

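The measured outline fits the steel tray to within about 4 mm, with the tray slightly to the right of it. I'm shifting by that amount and descending.

>>> arm_command(
  series=[
    {"claw": 36,"dx": 4,"dy": 6,"dz": 20,"spin": 0},
    {"claw": 36,"dx": 0,"dy": 0,"dz": 30,"spin": 0},
    {"claw": 36,"dx": 0,"dy": 0,"dz": 30,"spin": 0},
    {"claw": 36,"dx": 0,"dy": 0,"dz": 20,"spin": 0},
    {"claw": 36,"dx": 0,"dy": 0,"dz": 10,"spin": 0},
    {"claw": 36,"dx": 0,"dy": 0,"dz": 0,"spin": 0},
    {"claw": 36,"dx": 0,"dy": 0,"dz": 0,"spin": 0},
  ],
)

```text
clock: 21.55
position: [0.5545, -0.261, 0.0579]
orientation: [0.985, 0.171, 0.001, 0.001]
ft_force: [0.3, 1.0, -1.1]
gripper_width: 0.0412
grip_force: 60.8
```

```bash
python3 -c "
from h import *
st();print(read_state()['orientation'])"
```

```text
t21.55 [ 554.45 -260.96   57.93] yaw 19.69 F [ 0.26  0.99 -1.05] M [-0.001  0.047  0.035] w41.2 g61 q6 2.25
[9.85274619e-01 1.70975745e-01 8.06905774e-04 7.54251787e-04]
```

>>> arm_command(
  series=[
    {"claw": 36,"dx": 0,"dy": 0,"dz": 8,"spin": 0},
    {"claw": 36,"dx": 0,"dy": 0,"dz": 6,"spin": 0},
    {"claw": 36,"dx": 0,"dy": 0,"dz": 3,"spin": 0},
    {"claw": 36,"dx": 0,"dy": 0,"dz": 0,"spin": 0},
    {"claw": 36,"dx": 0,"dy": 0,"dz": 0,"spin": 0},
  ],
)

```text
clock: 22.18
position: [0.5536, -0.2604, 0.04]
orientation: [0.985, 0.171, 0.0, 0.0]
ft_force: [0.5, -0.7, -1.0]
gripper_width: 0.041
grip_force: 60.8
```

>>> arm_command(
  series=[
    {"claw": 36,"dx": 0,"dy": 0,"dz": 1,"spin": 0},
    {"claw": 36,"dx": 0,"dy": 0,"dz": 1,"spin": 0},
    {"claw": 36,"dx": 0,"dy": 0,"dz": 0,"spin": 0},
  ],
)

```text
clock: 22.55
position: [0.5535, -0.2603, 0.0378]
orientation: [0.985, 0.171, -0.0, -0.0]
ft_force: [0.4, 0.2, -0.6]
gripper_width: 0.0413
grip_force: 60.8
```

>>> arm_command(
  series=[
    {"claw": 36,"dx": 0,"dy": 0,"dz": 0.5,"spin": 0},
    {"claw": 36,"dx": 0,"dy": 0,"dz": 0.5,"spin": 0},
    {"claw": 36,"dx": 0,"dy": 0,"dz": 0,"spin": 0},
  ],
)

```text
clock: 22.92
position: [0.5534, -0.2604, 0.0368]
orientation: [0.985, 0.171, -0.0, -0.0]
ft_force: [-0.4, 0.5, -0.4]
gripper_width: 0.0411
grip_force: 60.8
```

>>> arm_command(
  series=[
    {"claw": 36,"dx": 0,"dy": 0,"dz": 0.4,"spin": 0},
    {"claw": 36,"dx": 0,"dy": 0,"dz": 0,"spin": 0},
  ],
)

```text
clock: 23.18
position: [0.5536, -0.2604, 0.0366]
orientation: [0.985, 0.171, 0.0, 0.0]
ft_force: [-0.2, -0.7, 0.8]
gripper_width: 0.041
grip_force: 61.0
```

>>> arm_command(
  series=[
    {"claw": 36,"dx": 0,"dy": 0,"dz": 0.4,"spin": 0},
    {"claw": 36,"dx": 0,"dy": 0,"dz": 0,"spin": 0},
  ],
)

```text
clock: 23.42
position: [0.5536, -0.2604, 0.0366]
orientation: [0.985, 0.171, 0.0, 0.0]
ft_force: [-1.4, 0.9, 5.2]
gripper_width: 0.0409
grip_force: 61.3
```

That's contact at 5 N, so the cap is down on the tray floor. Opening slowly.

>>> arm_command(
  series=[
    {"claw": 42,"dx": 0,"dy": 0,"dz": 0,"spin": 0},
    {"claw": 46,"dx": 0,"dy": 0,"dz": 0,"spin": 0},
    {"claw": 52,"dx": 0,"dy": 0,"dz": 0,"spin": 0},
    {"claw": 58,"dx": 0,"dy": 0,"dz": 0,"spin": 0},
    {"claw": 58,"dx": 0,"dy": 0,"dz": 0,"spin": 0},
  ],
)

```text
clock: 24.05
position: [0.5535, -0.2604, 0.036]
orientation: [0.985, 0.171, 0.0, 0.0]
ft_force: [-0.2, 0.1, -0.1]
gripper_width: 0.0578
grip_force: 0.0
```

>>> arm_command(
  series=[
    {"claw": 58,"dx": 0,"dy": 0,"dz": -10,"spin": 0},
    {"claw": 58,"dx": 0,"dy": 0,"dz": -20,"spin": 0},
    {"claw": 58,"dx": 0,"dy": 0,"dz": -30,"spin": 0},
    {"claw": 58,"dx": 0,"dy": 0,"dz": -40,"spin": 0},
    {"claw": 58,"dx": 0,"dy": 0,"dz": -40,"spin": 0},
    {"claw": 58,"dx": 0,"dy": 0,"dz": 0,"spin": 0},
    {"claw": 58,"dx": 0,"dy": 0,"dz": 0,"spin": 0},
  ],
)

```text
clock: 24.92
position: [0.5535, -0.2604, 0.1763]
orientation: [0.985, 0.171, 0.0, 0.0]
ft_force: [-0.6, -0.0, -0.7]
gripper_width: 0.0579
grip_force: 0.0
```

```bash
python3 -c "
from h import *
st();m=camera_model('wrist');a=grab_frame('wrist')
b=grab_frame('side')[200:300,250:400]
cv2.imwrite('pics/fin.png',np.hstack([cv2.resize(a[60:440],(500,297)),cv2.resize(b,(300,200),interpolation=2)[:,:][:297] if 0 else cv2.copyMakeBorder(cv2.resize(b,(300,200)),0,97,0,0,0)]))"
```

```text
t24.93 [ 553.49 -260.36  176.26] yaw 19.69 F [-0.56 -0.   -0.7 ] M [ 0.035 -0.002 -0.026] w57.9 g0 q6 2.25
```

View pics/fin.png

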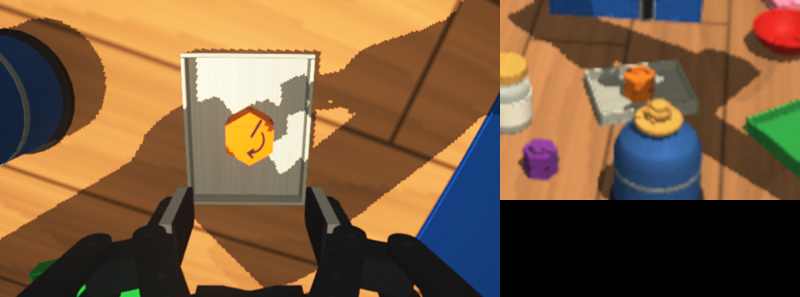

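The cap stands upright and flat in the middle of the steel tray, at (250,136) in the picture. The gripper is clear of it, so I'm handing in.

```bash
python3 -c "
from bench import *
print(finish_job())"
```

```text
the job is handed in; nothing more can be done
None
```

The notched left-hand cap came off without turning the neck and now stands open end down in the steel tray, with the other bottle left alone; handed in at about 25 s, no verdict shown.

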